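# Set up the friction test on the inclined plane

## Robot

A 7-joint arm with a two-finger parallel gripper is mounted at the origin on the work surface. World frame = base frame: x ahead of the robot, y to its left, z up, the work surface at z = 0. Lengths are in m, angles in rad, forces in N, time in s.
With the tool pointing down it reaches from about 0.425 to 0.925 m from the base axis. Payload 6.8 kg.
Tool frame: the origin (TCP) lies between the finger pads; the fingertips stand 17 mm ahead of it and the grasp point (between the pads) lies 2 mm behind it; x points along the fingers, y is the direction in which the jaws open and shut, and the axes are right-handed (so a half turn about x gives the same grasp; the last joint's range is limited). The gripper opens to 88 mm and grips with 3 to 60 N. Pads are 20 mm wide; open, the fingers measure 115 mm over their backs; the gripper's body (75 mm by 178 mm) begins 61 mm behind the grasp point.
Start: joints at [-1.335, 0.477, 0.022, 1.555, -0.011, 1.109, -0.083], TCP at [0.228, 0.636, 0.24] pointing down, gripper open.
Joint ranges: [-2.96, 2.96], [-0.34, 2.1], [-1.41, 1.46], [0.24, 2.44], [-1.37, 4.51], [0.17, 1.92], [-2.96, 2.96]. Speed limits (rad/s): [2.39, 2.39, 3.14, 3.14, 3.14, 3.14, 3.14].

## Interface

Orientations are given as a rotation vector (axis times angle).
In Python, from rig import env, capture, job, nets gives the robot as it stands.
- The arm moves only by the shell command python3 -m jog 'ROWS' [OPENING] [FORCE]. ROWS is JSON, a list of rows, each a list of 2 entries, a list of its own where there are three numbers: the shift along the world's x, y, z in m, then the turn, a rotation vector about the world's x, y, z in rad. In form: [[[dx, dy, dz], [rx, ry, rz]], ...]. A call has 1 to 12 rows; each row is the pose to reach, as a shift and turn from the pose commanded when the call began; what a row does not reach only later rows make up. A row lasts 1/12 s, in which the tool goes at most 41.7 mm and 7.16 degrees, less where a joint would pass 70% of its speed; a pose out of reach is approached as far as the arm can. A call with a gripper value outside its range is refused whole. OPENING is the opening in per cent of the stroke, from 0 (shut) to 100 (fully open), set as the call begins (- or left out, the last holds). The fingers move at their own pace and stop on an object; FORCE is the grip in N (left out, the last holds). Time passes only in rows, so rows that repeat a pose let the fingers close. It gives the time, the measured TCP pose, the force and the opening at its end, in the units of the state.
- env.get_obs(): the state, without advancing time (a new reading comes with each control period).
- capture(name): name is "side" or "top"; returns a dict with "pixels" (384x512x3 uint8, red, green, blue), "fx", "fy", "cx", "cy" (pixels), "k1" (the pictures are not rectified: a ray, as slopes to the right and down, at radius r is drawn at 1 + k1 r^2 times it, then the intrinsics apply), "eye" and "orientation" of the camera in the world. Camera axes: x right, y down, z forward; pixel columns grow to the right and rows downward; lengths in m; the calibration is good to about 2 mm. A picture is of the moment at which its call begins. There is no depth.
- job.job_done(): hands the job in, once; it reports no verdict.
Trained networks look in the newest picture that a camera, given by its name, has taken for a name from the list of things; names that differ only in an ending like _2 or _b are one class to them, and where a whole thing is asked for, a point or a joint stands for the part that bears it (a point fixed in the world has none). Each returns a list of dicts, best first, with "conf" (0 to 1); they miss things now and then, are a little off and sometimes report something else, mostly with a low value. They report only what shows in the picture. A call takes as long as a camera call. They do not tell look-alikes from the thing itself.
- nets.look_for(thing, camera): "at" ([x, y, z] in m, in world coordinates, good to about 4 mm: the middle of the surface that is visible of it).
- nets.trace(thing, camera): "mask" (384x512 bool, what is visible of it).
- nets.place_of(thing, camera): "at" ([x, y, z] in m, in world coordinates, good to about 4 mm: a listed point, or the origin of a listed thing).
The state is a dict: "time_s": time; "joint_pos": joint angles; "joint_vel": joint speeds; "joint_torque": joint torques, N m; "position": TCP position; "orientation": TCP orientation; "ft_force": force on the tool from outside, world axes, zero at the start; "wrist_torque": the same for the moment, N m; "width": finger opening in m.
Only numpy, scipy, OpenCV 4.12 (cv2) and the standard library are available. Lean on these libraries where they do the work, as an engineer would, in place of code of your own. Each camera call takes 0.05 s, during which the arm holds its last target.

## Task

Set up the friction test: with the inclined plane's board lying flat, slide the wooden block along the board, without lifting it off, until it stands between the two blue lines of the start field. Then take the board's handle and raise the free end until the board's black needle meets the red index on the degree scale, with the block still between the lines. Finish holding the board steady at that angle by its handle (nothing else props it up, and it falls if let go); leave the red index and the other equipment as they are.

Things in the scene. Friction and masses are not known exactly. Their poses are not given: they have to be found in the camera images.
- plane_base: Plywood base 170 x 660 x 18 mm, fixed on the table, placed and turned differently each time. Origin at table height on its centre line, 360 mm from the hinge axis. y axis: along it, from the free end to the hinge end; x: across, away from the robot; z up. A white upright degree scale stands at its hinge end, 68 mm to +x of the centre line, reaching 160 mm from the hinge axis, 175 mm high.
- board_angle (a joint): Angle (rad) of the hinged board: 0 flat on the base (the start), growing as the free end rises, limit 1.0. The hinge is nearly free (0.02 N m): the board falls shut if let go. The thin black needle in front of the degree scale turns with the board, parallel to it.
- start_field (a point): Centre of the start field on the board's running face, 420 mm from the hinge axis on the centre line; axes as board. Two blue lines across the board, 5 mm wide, bound it, inner edges 67 mm either side of this point. Aluminium guide rails along both board edges stand 8 mm above the running face, 96 mm apart inside.
- block: Loose wooden friction block, 80 mm across the board, 110 mm along it, 40 mm high, about 0.2 kg, lying between the guide rails, nearer the hinge than the start field at first. Origin under its centre; y along the board like the board's y (a few degrees askew at most). A brass eye sticks out 13 mm from its free-end (-y) face; the hinge-side face is plain. It does not slip at the angles asked for.
- index_angle (a joint): Angle (rad) of the red index clamped on the degree scale: the value board_angle must be brought to. Set between 0.17 and 0.36 (10 to 20.6 degrees), different each time; stiff, not to be moved. The scale has a mark every 5 degrees (long at the tens) from 0, level, to 60.
- index_tip (a point): Where the red index crosses the outer rim of the degree scale, 160 mm from the hinge axis, 72 mm to +x of the centre line. Its axes are parallel to the board's when the board is at the marked angle (y points from here towards the hinge axis).
- beaker: Loose glass beaker, 72 mm across, 95 mm high, origin under its centre; stands on the far side of the base. Leave alone.
- tube_rack: Loose grey test tube stand with a tube, 50 x 75 mm, 152 mm high with the tube, origin under its centre; on the far side of the base. Leave alone.
- weight: Loose brass weight, 38 mm across, 43 mm high, origin under its centre; between robot and base. Leave alone.
- board: The hinged wooden board, 112 mm wide, 12 mm thick, 590 mm long from the hinge axis, about 0.6 kg with its handle. Origin on the hinge axis (27 mm above the table) on the centre line, 6 mm below the plane of the running face; x along the hinge axis, y along the board from free end to hinge, z out of the running face; these axes turn with it. Flat, its running face is 33 mm above the table.
- handle_bar (a point): Middle of the lifting handle's bar, on its axis, 40 mm above the running face and 570 mm from the hinge axis; axes as board. The bar is round steel, 12 mm thick, lying across the board, 84 mm free between two black posts, each 8 mm wide and 16 mm along the board, that rise 8 mm above the bar's axis.
Things that resemble listed ones, but are neither listed nor needed, are in the scene too. What is shaped like the block but pink is not meant.

How it is judged:
On the way:
1. the block stands between the blue lines while the board lies flat (y of block in the frame of start_field between -0.012 and 0.012 m and value of joint board_angle below 0.03 rad and linear speed of block below 0.02 m/s), for 0.2 s.
At the end, for the whole second after the job is handed in: Fingers hold the board still by its handle, within 2.5 degrees (0.044 rad, half a scale division) of the red index, nothing else carrying it; the block lies flat on it, untouched and at rest, between the blue lines (within 12 mm of the field's centre along the board) (angle between the y axis of board and the y axis of index_tip, either way round below 0.044 rad and velocity of joint board_angle between -0.05 and 0.05 rad/s and (contact force between the fingers and board_c0 above 1.5 N or contact force between the fingers and board_c1 above 1.5 N or contact force between the fingers and board_c2 above 1.5 N) and contact force between board and beaker below 0.2 N and contact force between board and tube_rack below 0.2 N and contact force between board and weight below 0.2 N and y of block in the frame of start_field between -0.012 and 0.012 m and x of block in the frame of start_field between -0.012 and 0.012 m and z of block in the frame of start_field below 0.005 m and linear speed of block below 0.02 m/s and contact force between each of the arm, the fingers and block below 0.2 N); the arm keeps its last pose, push and grip.
It fails at once if the block is lifted off the board (by more than 15 mm) (z of block in the frame of start_field above 0.015 m).
It fails at once if the red index is moved (by more than 5 mm) (distance of index_tip from where it was at the start of the episode above 0.005 m).
It fails at once if a bystander is shifted by more than 20 mm or tipped (distance of any of beaker, tube_rack, weight from where it was at the start of the episode above 0.02 m or angle between any of beaker, tube_rack, weight's own z axis and vertical above 0.3 rad).
It also fails if it takes over 48 s, if anything falls off the work surface, if the arm or the gripper's body presses on something with over 40 N, if the wrist force passes 120 N, or if a joint passes its speed limit or range.

## Working session

There is one attempt and no reset: what is moved stays moved. The work goes in short steps, Python scripts to look and compute and a shell command to move; the robot and the scene stay as the last step left them, time stands still between calls to the robot, and variables do not carry over. Pictures are saved under pics/ and viewed, and the job is handed in when it is done.

```bash
ls; mkdir -p pics; python3 - <<'E'
from rig import env,capture,job,nets
import cv2
o=env.get_obs()
print({k:o[k] for k in ("time_s","position","orientation","ft_force","width")})
for c in("side","top"):
    d=capture(c); cv2.imwrite(f"pics/{c}0.png",d["pixels"][:,:,::-1])
    print(c,{k:d[k] for k in d if k!="pixels"})
    for t in("plane_base","start_field","block","index_tip","handle_bar","board","beaker","tube_rack","weight"):
        print(t,[(([round(float(v),3) for v in r["at"]]),round(r["conf"],2)) for r in nets.place_of(t,c)])
E
```

```text
pics
{'time_s': 0.0, 'position': array([0.22735507, 0.63495645, 0.23871388]), 'orientation': array([ 0.26836886,  1.55405599, -0.27116435]), 'ft_force': array([ 0.33161775, -0.27623193,  0.34102059]), 'width': 0.08763371170123681}
side {'fx': 376.3712222967889, 'fy': 376.3712222967889, 'cx': 254.3577323477809, 'cy': 193.56765450316033, 'k1': -0.08476002283363465, 'eye': array([ 0.36004094, -0.72688105,  0.87868411]), 'orientation': array([-2.30423501,  0.29614484, -0.11607101])}
plane_base [([0.542, 0.034, -0.004], 0.88)]
start_field [([0.553, -0.023, 0.033], 0.96)]
block [([0.757, -0.017, 0.007], 0.94), ([0.761, 0.307, 0.004], 0.84), ([0.318, 0.52, 0.001], 0.77), ([0.532, 0.101, 0.027], 0.76)]
index_tip [([0.58, 0.249, 0.079], 0.44)]
handle_bar [([0.578, -0.174, 0.069], 0.71)]
board [([0.49, 0.389, 0.026], 0.56)]
beaker [([0.718, 0.134, 0.003], 0.81)]
tube_rack [([0.718, -0.166, 0.002], 0.73)]
weight [([0.435, -0.104, 0.003], 0.46)]
top {'fx': 432.6036424150265, 'fy': 432.6036424150265, 'cx': 258.9228551513127, 'cy': 188.4295941359062, 'k1': -0.12420692207832336, 'eye': array([0.42771022, 0.10143716, 1.46729526]), 'orientation': array([-2.17738799,  2.16870995, -0.06918715])}
plane_base [([0.549, 0.038, -0.001], 0.78), ([0.575, -0.174, 0.073], 0.59)]
start_field [([0.553, -0.024, 0.031], 0.96), ([0.582, 0.25, 0.074], 0.5)]
block [([0.319, 0.522, 0.001], 0.82), ([0.76, 0.307, 0.0], 0.78), ([0.537, 0.097, 0.033], 0.7), ([0.753, -0.013, -0.004], 0.55)]
index_tip [([0.583, 0.251, 0.074], 0.54)]
handle_bar [([0.574, -0.175, 0.073], 0.9)]
board [([0.492, 0.389, 0.025], 0.56)]
beaker [([0.716, 0.134, 0.0], 0.66)]
tube_rack [([0.719, -0.163, 0.001], 0.81)]
weight [([0.438, -0.109, 0.003], 0.51)]
```

View pics/side0.png

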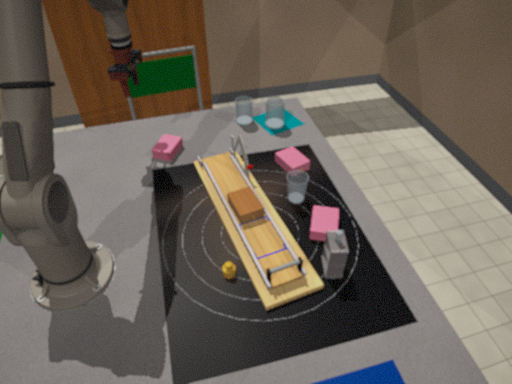

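View pics/top0.png

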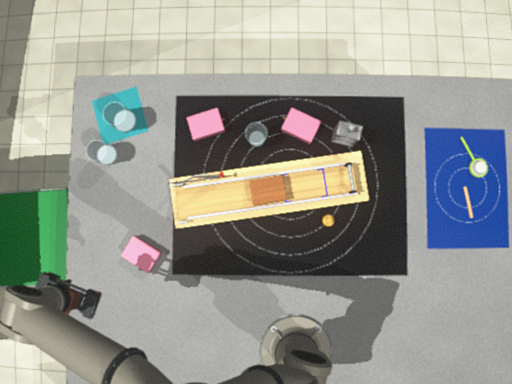

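```bash
cat > h.py <<'E'
import numpy as np,cv2
from scipy.spatial.transform import Rotation as R
from rig import env,capture,job,nets
def proj(d,P):
    P=np.atleast_2d(P); M=R.from_rotvec(d["orientation"]).as_matrix()
    q=(P-d["eye"])@M; s=q[:,:2]/q[:,2:]; r2=(s**2).sum(1,keepdims=True); s=s*(1+d["k1"]*r2)
    return np.c_[s[:,0]*d["fx"]+d["cx"],s[:,1]*d["fy"]+d["cy"]]
def unproj(d,uv,z):
    M=R.from_rotvec(d["orientation"]).as_matrix(); s0=np.array([(uv[0]-d["cx"])/d["fx"],(uv[1]-d["cy"])/d["fy"]]); s=s0.copy()
    for _ in range(20): s=s0/(1+d["k1"]*(s**2).sum())
    r=M@np.r_[s,1]; return d["eye"]+r*(z-d["eye"][2])/r[2]
H=np.array([0.492,0.389]); YAW=np.arctan2(0.085,0.5635)
def B(x,s,z,ang=0,H=None,yaw=None):
    """x across, s distance from hinge toward free end, z above hinge axis in board axes; -> world"""
    H=globals()['H'] if H is None else H; yaw=YAW if yaw is None else yaw
    c,sn=np.cos(yaw),np.sin(yaw); y=-(s*np.cos(ang))+z*np.sin(ang); zz=s*np.sin(ang)+z*np.cos(ang)+0.027
    return np.array([H[0]+c*x-sn*y,H[1]+sn*x+c*y,zz])
def overlay(d,segs,k,box,name):
    im=d["pixels"][:,:,::-1]; x0,y0,x1,y1=box; im=cv2.resize(im[y0:y1,x0:x1],None,fx=k,fy=k,interpolation=cv2.INTER_CUBIC)
    for a,b,col in segs:
        p=(proj(d,[a,b])+.5-[x0,y0])*k
        cv2.line(im,tuple(int(v) for v in p[0]),tuple(int(v) for v in p[1]),col,1)
    cv2.imwrite(name,im)
E
cat > m.py <<'E'
from h import *
import sys
n=sys.argv[1]
for c,box,k in(("top",(165,145,375,235),3.8),("side",(185,130,335,310),3.3)):
    d=capture(c)
    s=[]
    for ss in(.42-.067,.42+.067): s.append((B(-.048,ss,.006),B(.048,ss,.006),(255,255,0)))
    for x in(-.056,.056): s.append((B(x,0,.006),B(x,.59,.006),(0,255,0)))
    s.append((B(-.056,.59,.006),B(.056,.59,.006),(0,255,0)))
    s.append((B(-.042,.57,.046),B(.042,.57,.046),(255,0,255)))
    s.append((B(-.085,.69,-.009),B(.085,.69,-.009),(0,255,255)))
    s.append((B(-.085,.03,-.009),B(.085,.03,-.009),(0,255,255)))
    for x in(-.085,.085): s.append((B(x,.03,-.009),B(x,.69,-.009),(0,255,255)))
    overlay(d,s,k,box,f"pics/{c}_{n}.png"); overlay(d,[],k,box,f"pics/{c}_{n}c.png")
E
python3 m.py 1
python3 - <<'E'
from h import *
o=env.get_obs();print(o["time_s"],R.from_rotvec(o["orientation"]).as_matrix().round(3))
E
```

```text
1.1 [[ 0.     0.337  0.941]
 [ 0.     0.941 -0.337]
 [-1.     0.     0.   ]]
```

View pics/top_1.png

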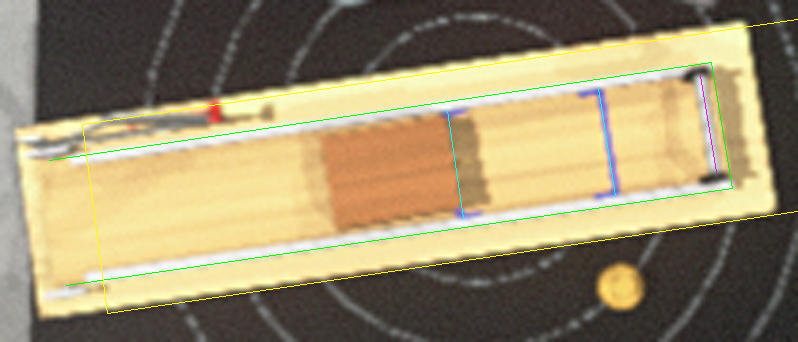

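View pics/side_1.png

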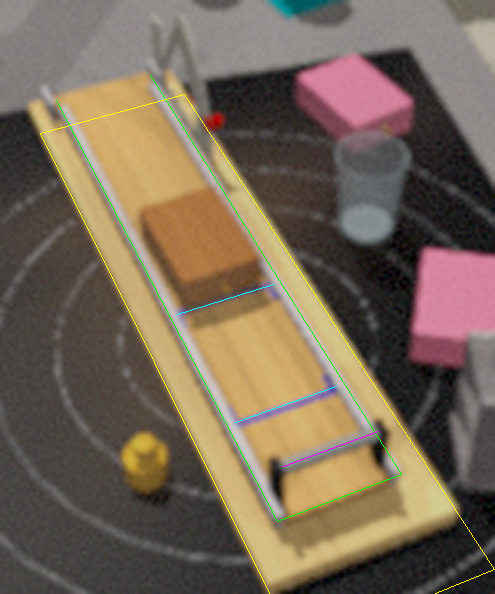

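View pics/top_1c.png

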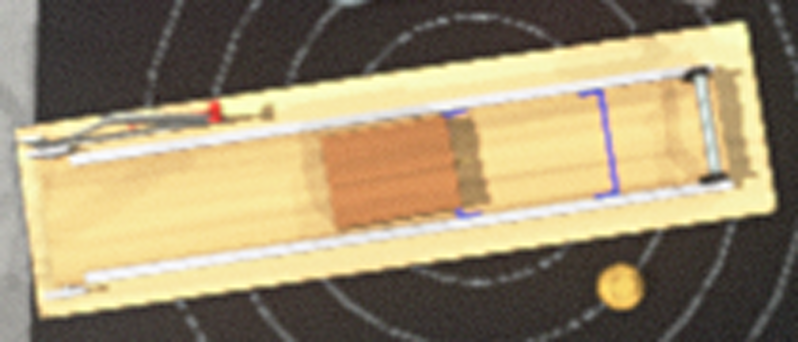

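```bash
cat > blk.py <<'E'
from h import *
def blk(show=True):
    c,s=np.cos(YAW),np.sin(YAW); out={}
    for cam in("top","side"):
        d=capture(cam)
        hs=cv2.cvtColor(d["pixels"],cv2.COLOR_RGB2HSV)
        for r in nets.trace("block",cam):
            m=r["mask"]; h=np.median(hs[m],axis=0)
            if not(h[0]<17 and h[1]>90): continue
            pts=np.argwhere(m)[:,::-1]
            W=np.array([unproj(d,p,0.073) for p in pts])-np.r_[H,0]
            x=c*W[:,0]+s*W[:,1]; sd=-(-s*W[:,0]+c*W[:,1])
            q=lambda v:np.percentile(v,[2,50,98]).round(4)
            print(cam,round(r["conf"],2),m.sum(),"x",q(x),"s",q(sd))
        for r in nets.place_of("block",cam):
            a=np.array(r["at"]); w=a[:2]-H
            if abs(c*w[0]+s*w[1])<.06: print("  place",cam,"x",(c*w[0]+s*w[1]).round(4),"s",(s*w[0]-c*w[1]).round(4),round(r["conf"],2),a.round(3))
blk()
d=env.get_obs()
print("obs",d["time_s"],d["position"].round(4),d["width"])
E
python3 blk.py
python3 - <<'E'
from h import *
d=capture("top")
x0,y0,k=165,145,3.8
for p in[(325,135),(338,230),(452,115),(465,210)]:
    w=unproj(d,(p[0]/k+x0-.5,p[1]/k+y0-.5),.073);v=w[:2]-H;c,s=np.cos(YAW),np.sin(YAW);print(w.round(4),(c*v[0]+s*v[1]).round(4),(s*v[0]-c*v[1]).round(4))
print("finger start pose s=.20:",B(0,.205,0),"yaw",np.degrees(YAW))
E
```

```text
top 0.71 846 x [-0.0396 -0.001   0.0372] s [0.2415 0.2948 0.3477]
  place top x -0.0028 s 0.2947 0.8 [0.533 0.097 0.033]
side 0.63 906 x [-0.0516 -0.0106  0.0324] s [0.2484 0.3197 0.3822]
  place side x -0.003 s 0.2938 0.93 [0.533 0.098 0.032]
obs 1.4 [0.2276 0.6355 0.2397] 0.08782507044657371
[0.5662 0.153  0.073 ] 0.0382 0.2444
[0.4852 0.1415 0.073 ] -0.0436 0.2438
[0.5837 0.0448 0.073 ] 0.0393 0.3541
[0.5026 0.0337 0.073 ] -0.0425 0.3529
finger start pose s=.20: [0.52257689 0.18629318 0.027     ] yaw 8.577994224446613
```

```bash
python3 -m jog '[[[0.01,-0.015,0.01],[0,0,-0.05]],[[0.035,-0.054,0.02],[0,0,-0.15]],[[0.057,-0.088,0.02],[0,0,-0.25]],[[0.079,-0.122,0.02],[0,0,-0.35]],[[0.101,-0.157,0.02],[0,0,-0.45]],[[0.123,-0.191,0.02],[0,0,-0.55]],[[0.145,-0.225,0.02],[0,0,-0.65]],[[0.167,-0.26,0.02],[0,0,-0.75]],[[0.189,-0.294,0.02],[0,0,-0.85]],[[0.211,-0.328,0.02],[0,0,-0.95]],[[0.233,-0.362,0.02],[0,0,-1.05]],[[0.255,-0.396,0.02],[0,0,-1.077]]]' 40 20
python3 - <<'E'
from h import *
o=env.get_obs();print(o["position"],R.from_rotvec(o["orientation"]).as_matrix().round(3), B(0,.218,.035)-o["position"])
E
```

```text
time_s: 2.45
position: [0.4833, 0.2378, 0.2601]
orientation: [1.102, 1.274, -1.101]
ft_force: [0.3, 0.6, -0.1]
width: 0.0352
[0.48327906 0.23779819 0.26005356] [[ 0.001  0.99   0.144]
 [ 0.001  0.144 -0.99 ]
 [-1.     0.001 -0.001]] [ 0.04123686 -0.06435959 -0.19805356]
```

```bash
python3 -m jog '[[[0.02,-0.032,0],[0,0,0]],[[0.041,-0.064,0],[0,0,0]],[[0.041,-0.064,-0.04],[0,0,0]],[[0.041,-0.064,-0.08],[0,0,0]],[[0.041,-0.064,-0.11],[0,0,0]],[[0.041,-0.064,-0.13],[0,0,0]],[[0.041,-0.064,-0.13],[0,0,0]]]'
python3 m.py 2
```

```text
time_s: 3.03
position: [0.5208, 0.1745, 0.1258]
orientation: [1.093, 1.279, -1.104]
ft_force: [-0.6, 0.1, 0.7]
width: 0.0349
```

View pics/side_2c.png

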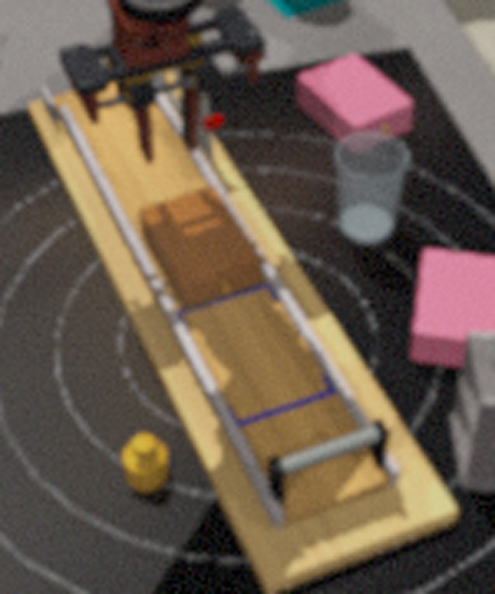

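View pics/top_2c.png

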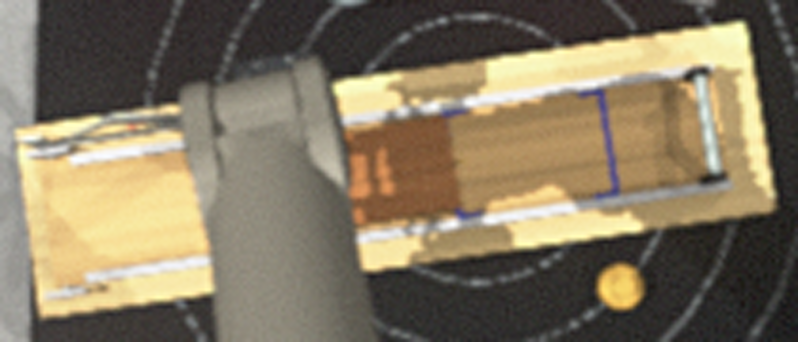

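```bash
python3 -m jog '[[[0.002,-0.001,-0.02],[0,0,0]],[[0.003,-0.001,-0.04],[0,0,0]],[[0.003,-0.001,-0.057],[0,0,0]],[[0.003,-0.001,-0.065],[0,0,0]],[[0.003,-0.001,-0.065],[0,0,0]]]'
python3 - <<'E'
from h import *
p=env.get_obs()["position"];c,s=np.cos(YAW),np.sin(YAW);v=p[:2]-H;print(p,c*v[0]+s*v[1],s*v[0]-c*v[1], B(0,.34,0),B(0,.34,0)-p)
E
```

```text
time_s: 3.55
position: [0.5266, 0.1747, 0.0648]
orientation: [1.098, 1.277, -1.098]
ft_force: [-0.8, -0.3, -0.1]
width: 0.0353
[0.52663246 0.1747126  0.0647939 ] 0.002282890588134065 0.21705594896075395 [0.5427129  0.05280333 0.027     ] [ 0.01608044 -0.12190927 -0.0377939 ]
```

```bash
python3 -m jog '[[[0.001,-0.008,-0.003],[0,0,0]],[[0.003,-0.02,-0.003],[0,0,0]],[[0.004,-0.03,-0.003],[0,0,0]],[[0.006,-0.041,-0.003],[0,0,0]],[[0.008,-0.052,-0.003],[0,0,0]],[[0.009,-0.063,-0.003],[0,0,0]],[[0.011,-0.074,-0.003],[0,0,0]],[[0.012,-0.085,-0.003],[0,0,0]],[[0.014,-0.095,-0.003],[0,0,0]],[[0.015,-0.103,-0.003],[0,0,0]],[[0.015,-0.109,-0.003],[0,0,0]],[[0.016,-0.112,-0.003],[0,0,0]]]'
python3 m.py 3; python3 blk.py
python3 - <<'E'
from h import *
p=env.get_obs()["position"];c,s=np.cos(YAW),np.sin(YAW);v=p[:2]-H;print(p,c*v[0]+s*v[1],s*v[0]-c*v[1])
E
```

```text
time_s: 4.55
position: [0.5423, 0.0613, 0.0616]
orientation: [1.098, 1.276, -1.099]
ft_force: [-0.8, 2.1, 0.8]
width: 0.0351
top 0.85 365 x [-0.0448 -0.0094  0.032 ] s [0.4024 0.4282 0.4511]
  place top x -0.0045 s 0.3973 0.84 [ 0.547 -0.004  0.033]
side 0.83 1112 x [-0.0565 -0.0135  0.0302] s [0.351  0.4209 0.4828]
  place side x -0.0056 s 0.3961 0.88 [ 0.546 -0.004  0.033]
obs 4.95 [0.5424 0.0629 0.0616] 0.03504241304796494
[0.5424111  0.06286574 0.06156223] 0.0012024409054988833 0.3300051338026076
```

View pics/side_3.png

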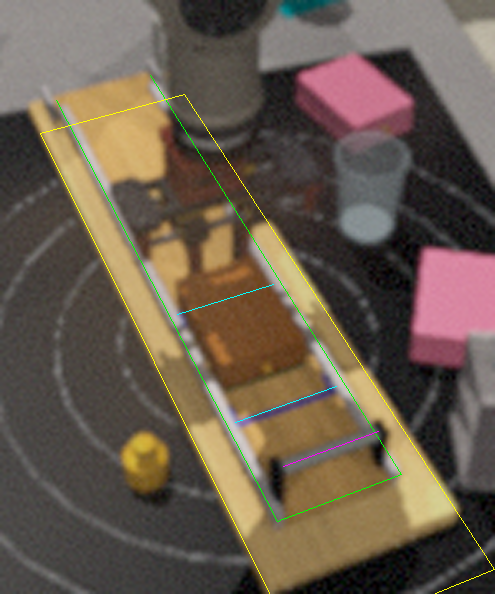

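View pics/top_3.png

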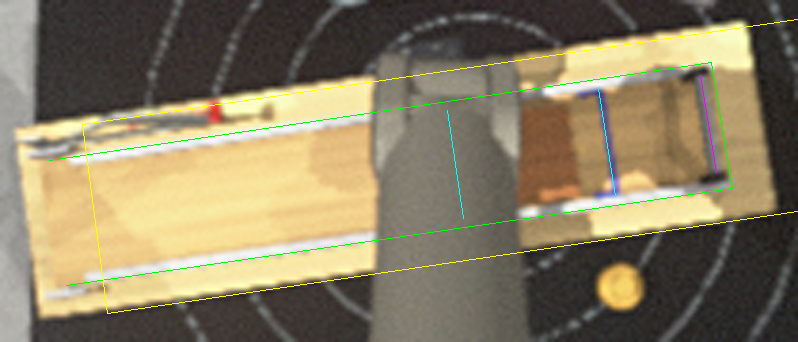

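```bash
python3 -m jog '[[[0.001,-0.005,0],[0,0,0]],[[0.002,-0.011,0],[0,0,0]],[[0.002,-0.016,0],[0,0,0]],[[0.003,-0.02,0],[0,0,0]],[[0.003,-0.022,0],[0,0,0]],[[0.003,-0.022,0],[0,0,0]]]'
python3 -m jog '[[[-0.001,0.008,0],[0,0,0]],[[-0.003,0.02,0],[0,0,0]],[[-0.003,0.02,0.03],[0,0,0]],[[-0.003,0.02,0.07],[0,0,0]],[[-0.003,0.04,0.11],[0,0,0]],[[-0.003,0.08,0.14],[0,0,0]],[[-0.003,0.12,0.16],[0,0,0]],[[-0.003,0.16,0.16],[0,0,0]],[[-0.003,0.16,0.16],[0,0,0]]]'
python3 m.py 4; python3 blk.py
python3 - <<'E'
from h import *
c,s=np.cos(YAW),np.sin(YAW)
for cam in("top","side"):
  for t in("start_field","handle_bar"):
    capture
    for r in nets.place_of(t,cam):
      a=np.array(r["at"]);v=a[:2]-H;print(cam,t,r["conf"],a.round(4),"x",c*v[0]+s*v[1],"s",s*v[0]-c*v[1])
E
```

```text
time_s: 5.45
position: [0.5456, 0.0395, 0.0617]
orientation: [1.099, 1.275, -1.099]
ft_force: [-0.6, -0.6, 0.3]
width: 0.0349
time_s: 6.2
position: [0.5417, 0.2105, 0.2237]
orientation: [1.096, 1.282, -1.086]
ft_force: [-0.0, 1.0, -0.5]
width: 0.0352
top 0.56 816 x [-0.0444 -0.0071  0.0301] s [0.3656 0.4183 0.4712]
  place top x -0.0046 s 0.421 0.86 [ 0.55  -0.028  0.034]
side 0.96 1133 x [-0.0566 -0.0137  0.0298] s [0.3726 0.4419 0.5027]
  place side x -0.005 s 0.4196 0.61 [ 0.55  -0.027  0.03 ]
obs 6.6 [0.5425 0.1987 0.2213] 0.03514345307248881
top start_field 0.57 [ 0.5514 -0.0245  0.0306] x -0.002940295126566482 s 0.41773432306260005
top start_field 0.57 [0.4918 0.3872 0.0255] x -0.00046624278773495123 s 0.0017500336176443064
top handle_bar 0.89 [ 0.571  -0.176   0.0715] x -0.006156615810192501 s 0.5704630540900661
side start_field 0.84 [ 0.55   -0.0228  0.0309] x -0.0040710698816150415 s 0.41584452189492527
side start_field 0.15 [ 7.194e-01 -1.640e-01  5.000e-04] x 0.14237321023183286 s 0.5807319769121401
side handle_bar 0.87 [ 0.5748 -0.1751  0.0737] x -0.002264883575948548 s 0.570139912918213
```

View pics/side_4c.png

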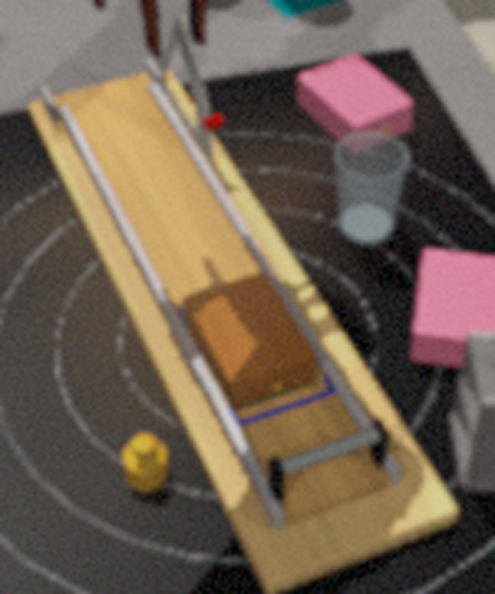

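View pics/top_4c.png

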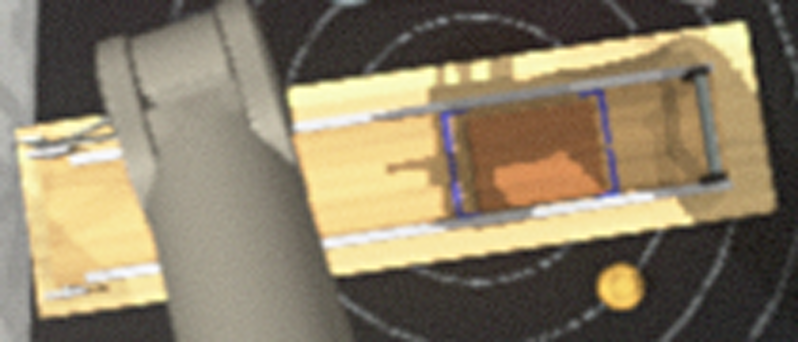

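```bash
cat > prof.py <<'E'
from h import *
d=capture("top"); im=d["pixels"].astype(np.float32)
for z,lab in((.033,"face"),(.073,"top")):
  print(lab)
  for x in(-.02,0,.02):
    ss=np.arange(.335,.505,.004); uv=proj(d,[B(x,s,z-.027) for s in ss]).astype(np.float32)
    v=cv2.remap(im,uv[None,:,0],uv[None,:,1],cv2.INTER_LINEAR)[0]
    print(x,"b-r:",*[f"{s*1000:.0f}:{int(p[2]-p[0])}" for s,p in zip(ss,v)])
E
python3 prof.py
```

```text
face
-0.02 b-r: 335:-103 339:-104 343:-98 347:-46 351:-12 355:-70 359:-99 363:-89 367:-75 371:-80 375:-80 379:-76 383:-78 387:-76 391:-80 395:-107 399:-127 403:-129 407:-127 411:-129 415:-129 419:-129 423:-128 427:-128 431:-127 435:-127 439:-128 443:-127 447:-128 451:-129 455:-129 459:-131 463:-132 467:-121 471:-99 475:-84 479:-81 483:-62 487:15 491:13 495:-56 499:-74 503:-74
0 b-r: 335:-81 339:-76 343:-63 347:-14 351:11 355:-37 359:-57 363:-57 367:-56 371:-67 375:-76 379:-76 383:-79 387:-79 391:-74 395:-78 399:-76 403:-74 407:-77 411:-77 415:-79 419:-74 423:-77 427:-75 431:-76 435:-76 439:-77 443:-74 447:-78 451:-81 455:-78 459:-76 463:-77 467:-77 471:-78 475:-78 479:-77 483:-70 487:-1 491:-10 495:-67 499:-83 503:-82
0.02 b-r: 335:-100 339:-102 343:-104 347:-67 351:-10 355:-75 359:-105 363:-92 367:-67 371:-66 375:-74 379:-77 383:-77 387:-75 391:-74 395:-73 399:-74 403:-75 407:-75 411:-74 415:-72 419:-74 423:-75 427:-74 431:-73 435:-74 439:-72 443:-72 447:-73 451:-73 455:-72 459:-72 463:-76 467:-72 471:-73 475:-73 479:-79 483:-62 487:14 491:1 495:-66 499:-81 503:-78
top
-0.02 b-r: 33
[... 362 characters left out ...]
b-r: 335:-75 339:-73 343:-49 347:8 351:-14 355:-53 359:-59 363:-53 367:-63 371:-72 375:-74 379:-75 383:-75 387:-77 391:-76 395:-76 399:-73 403:-74 407:-74 411:-75 415:-74 419:-75 423:-74 427:-75 431:-75 435:-77 439:-75 443:-75 447:-75 451:-75 455:-75 459:-76 463:-75 467:-76 471:-77 475:-77 479:-35 483:19 487:-40 491:-83 495:-86 499:-85 503:-84
0.02 b-r: 335:-102 339:-103 343:-98 347:-24 351:-35 355:-94 359:-99 363:-75 367:-67 371:-77 375:-77 379:-74 383:-76 387:-75 391:-75 395:-74 399:-73 403:-74 407:-73 411:-76 415:-73 419:-73 423:-73 427:-75 431:-74 435:-75 439:-73 443:-72 447:-74 451:-74 455:-71 459:-73 463:-74 467:-75 471:-76 475:-74 479:-25 483:20 487:-43 491:-82 495:-80 499:-78 503:-78
```

```bash
python3 - <<'E'
from h import *
d=capture("side")
s=[]
for b in(0.0,):
  for s0,c in((.42,(0,255,0)),):
    for z in(.006,.046):
      for a in(-.055,.055): s.append((B(-.045,s0+a,z),B(.035,s0+a,z),c))
      for x in(-.045,.035): s.append((B(x,s0-.055,z),B(x,s0+.055,z),c))
overlay(d,s,6,(230,200,330,300),"pics/bs.png")
d=capture("top")
overlay(d,s,8,(275,160,365,205),"pics/bt.png")
E
```

```text
(no output)
```

View pics/bs.png

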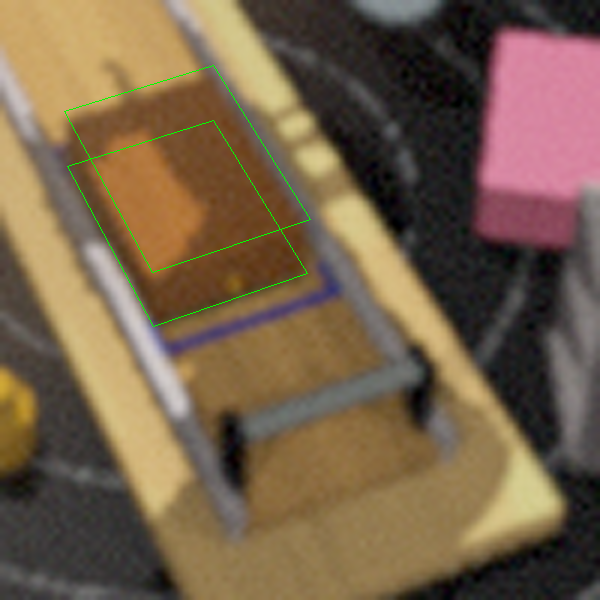

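View pics/bt.png

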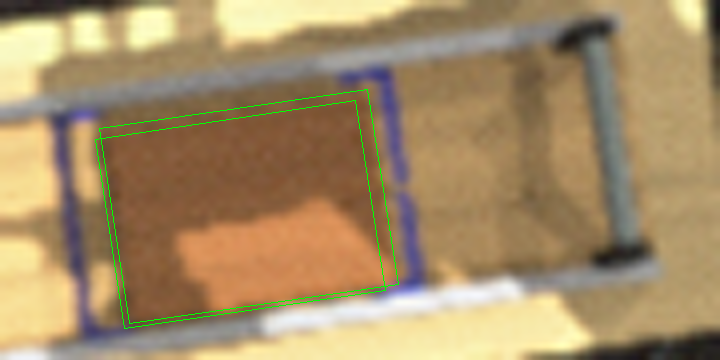

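```bash
python3 - <<'E'
from h import *
for cam,box in(("side",(225,125,265,195)),("top",(170,160,250,200))):
    d=capture(cam); d["pixels"]=cv2.imread(f"pics/{cam}0.png")[:,:,::-1]
    p=d["pixels"].astype(int); m=(p[...,0]-np.maximum(p[...,1],p[...,2])>70); 
    ys,xs=np.nonzero(m); sel=(xs>box[0])&(xs<box[2])&(ys>box[1])&(ys<box[3])
    w=(p[...,0]-np.maximum(p[...,1],p[...,2]))[ys[sel],xs[sel]]
    print(cam,sel.sum(),"centroid",np.average(xs[sel],weights=w),np.average(ys[sel],weights=w),xs[sel].min(),xs[sel].max(),ys[sel].min(),ys[sel].max())
    for r in(.15,.16,.17,.18):
        print(r,[tuple(proj(d,B(.072,r*np.cos(np.radians(a)),r*np.sin(np.radians(a))))[0].round(1)) for a in(10,14,16,18,20,22)])
    sg=[]
    for a in range(0,31,5):
        f=lambda r:B(.070,r*np.cos(np.radians(a)),r*np.sin(np.radians(a)))
        sg.append((f(.13),f(.16),(0,255,0) if a%10 else (255,255,0)))
    overlay(d,sg,8,box,f"pics/idx_{cam}.png")
    k=nets.place_of("index_tip",cam); print(k)
E
```

```text
side 23 centroid 249.71140142517814 166.1872525732383 247 252 164 168
0.15 [(np.float64(249.1), np.float64(170.2)), (np.float64(248.8), np.float64(167.5)), (np.float64(248.6), np.float64(166.1)), (np.float64(248.4), np.float64(164.7)), (np.float64(248.2), np.float64(163.3)), (np.float64(247.9), np.float64(161.9))]
0.16 [(np.float64(250.2), np.float64(171.5)), (np.float64(249.8), np.float64(168.6)), (np.float64(249.7), np.float64(167.1)), (np.float64(249.4), np.float64(165.6)), (np.float64(249.2), np.float64(164.1)), (np.float64(249.0), np.float64(162.6))]
0.17 [(np.float64(251.3), np.float64(172.8)), (np.float64(250.9), np.float64(169.7)), (np.float64(250.7), np.float64(168.1)), (np.float64(250.5), np.float64(166.5)), (np.float64(250.3), np.float64(164.9)), (np.float64(250.0), np.float64(163.2))]
0.18 [(np.float64(252.4), np.float64(174.1)), (np.float64(252.0), np.float64(170.8)), (np.float64(251.8), np.float64(169.1)), (np.float64(251.6), np.float64(167.4)), (np.float64(251.3), np.float64(165.7)), (np.float64(251.0), np.float64(163.9))]
[{'at': [0.5808, 0.2516, 0.0728], 'conf': 0.56
[... 358 characters left out ...]
.3)), (np.float64(221.6), np.float64(174.0)), (np.float64(221.0), np.float64(173.9)), (np.float64(220.4), np.float64(173.8)), (np.float64(219.6), np.float64(173.7)), (np.float64(218.8), np.float64(173.6))]
0.17 [(np.float64(225.6), np.float64(173.8)), (np.float64(224.5), np.float64(173.5)), (np.float64(223.9), np.float64(173.4)), (np.float64(223.2), np.float64(173.3)), (np.float64(222.4), np.float64(173.1)), (np.float64(221.6), np.float64(173.0))]
0.18 [(np.float64(228.5), np.float64(173.3)), (np.float64(227.4), np.float64(173.0)), (np.float64(226.7), np.float64(172.8)), (np.float64(226.0), np.float64(172.7)), (np.float64(225.2), np.float64(172.6)), (np.float64(224.3), np.float64(172.5))]
[]
```

View pics/idx_side.png

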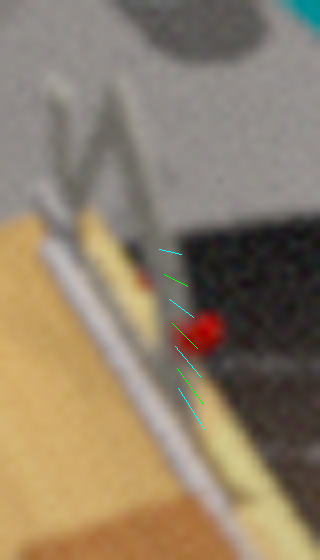

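View pics/idx_top.png

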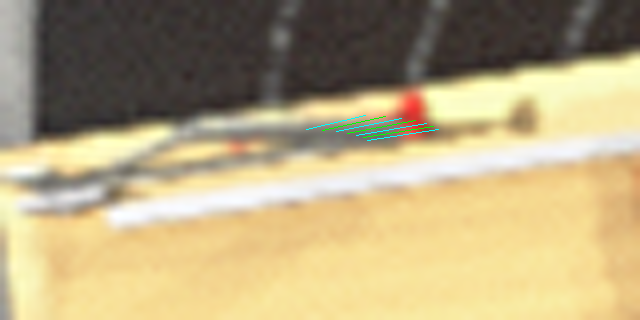

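```bash
python3 - <<'E'
from h import *
D={}
for cam in("side","top"):
    d=capture(cam); d["pixels"]=cv2.imread(f"pics/{cam}0.png")[:,:,::-1]; D[cam]=d
def ray(d,uv):
    a=unproj(d,uv,0.); r=a-d["eye"]; return d["eye"],r/np.linalg.norm(r)
def cen(cam,box,th):
    p=D[cam]["pixels"].astype(float); w=p[...,0]-np.maximum(p[...,1],p[...,2]); x0,y0,x1,y1=box
    q=np.clip(w[y0:y1,x0:x1]-th,0,None); ys,xs=np.mgrid[y0:y1,x0:x1]; print(cam,q.max(),(q>0).sum()); return (xs*q).sum()/q.sum(),(ys*q).sum()/q.sum()
for lab,bs,bt,th in(("knob",(245,162,256,171),(215,168,227,180),60),("inner",(240,157,246,164),(196,175,205,182),35)):
    a=cen("side",bs,th);b=cen("top",bt,th)
    A,u=ray(D["side"],a);C,v=ray(D["top"],b)
    t=np.linalg.lstsq(np.c_[u,-v],C-A,rcond=None)[0]; P=A+u*t[0];Q=C+v*t[1];M=(P+Q)/2
    c,s=np.cos(YAW),np.sin(YAW);w=M[:2]-H; x=c*w[0]+s*w[1]; S=s*w[0]-c*w[1]
    print(lab,a,b,M.round(4),"gap",np.linalg.norm(P-Q).round(4),"x",x.round(4),"r",np.hypot(S,M[2]-.027).round(4),"ang",np.degrees(np.arctan2(M[2]-.027,S)))
E
```

```text
side 103.0 24
top 123.0 22
knob (np.float64(249.7067474048443), np.float64(166.16695501730104)) (np.float64(220.99661303979678), np.float64(173.961049957663)) [0.5859 0.2472 0.0756] gap 0.0008 x 0.0717 r 0.1617 ang 17.482353827817068
side 18.0 3
top 40.0 5
inner (np.float64(242.48648648648648), np.float64(159.75675675675674)) (np.float64(199.26436781609195), np.float64(177.97701149425288)) [0.5763 0.322  0.0488] gap 0.0026 x 0.0733 r 0.0818 ang 15.48932133162766
```

```bash
python3 -m jog '[[[0.003,-0.03,0],[0,0,-0.12]],[[0.006,-0.065,0],[0,0,-0.24]],[[0.009,-0.1,0],[0,0,-0.36]],[[0.012,-0.135,0],[0,0,-0.48]],[[0.015,-0.17,0],[0,0,-0.6]],[[0.018,-0.205,0],[0,0,-0.72]],[[0.021,-0.24,0],[0,0,-0.84]],[[0.024,-0.275,0],[0,0,-0.96]],[[0.027,-0.31,0],[0,0,-1.08]],[[0.03,-0.34,0],[0,0,-1.2]],[[0.032,-0.362,0],[0,0,-1.32]],[[0.033,-0.372,0],[0,0,-1.44]]]' 50 30
python3 - <<'E'
from h import *
o=env.get_obs();print(R.from_rotvec(o["orientation"]).as_matrix().round(3), B(-.003,.57,.046)-o["position"])
E
```

```text
time_s: 8.25
position: [0.575, -0.1757, 0.2222]
orientation: [2.077, 0.28, -2.075]
ft_force: [0.8, 0.6, -0.2]
width: 0.0441
[[ 0.001  0.267 -0.964]
 [-0.002 -0.964 -0.267]
 [-1.     0.002 -0.   ]] [-0.00098903  0.00062158 -0.14917222]
```

```bash
python3 -m jog '[[[0,0,-0.02],[0,0,-0.1]],[[0,0,-0.05],[0,0,-0.12]],[[0,0,-0.075],[0,0,-0.12]],[[0,0,-0.09],[0,0,-0.12]],[[0,0,-0.09],[0,0,-0.12]],[[0,0,-0.09],[0,0,-0.12]]]'
python3 m.py 5
python3 - <<'E'
from h import *
o=env.get_obs();print(R.from_rotvec(o["orientation"]).as_matrix().round(3), B(-.003,.57,.046)-o["position"])
E
```

```text
time_s: 8.75
position: [0.5752, -0.1715, 0.1314]
orientation: [2.136, 0.172, -2.139]
ft_force: [0.1, 0.0, 0.0]
width: 0.0441
[[ 0.002  0.16  -0.987]
 [-0.001 -0.987 -0.16 ]
 [-1.     0.001 -0.002]] [-0.0022824  -0.00317918 -0.05993183]
```

View pics/side_5c.png

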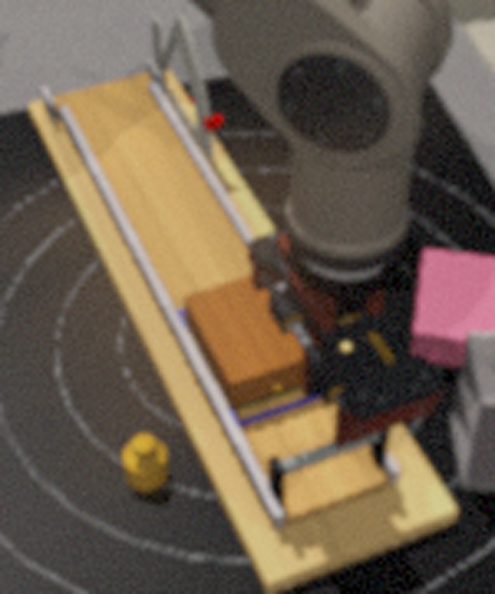

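```bash
python3 -m jog '[[[-0.001,-0.003,-0.015],[0,0,0]],[[-0.001,-0.003,-0.03],[0,0,0]],[[-0.001,-0.003,-0.045],[0,0,0]],[[-0.001,-0.003,-0.056],[0,0,0]],[[-0.001,-0.003,-0.06],[0,0,0]],[[-0.001,-0.003,-0.06],[0,0,0]]]'
python3 m.py 6
```

```text
time_s: 9.35
position: [0.5745, -0.1744, 0.0716]
orientation: [2.137, 0.173, -2.138]
ft_force: [-0.1, -0.3, 0.1]
width: 0.0439
```

View pics/side_6c.png

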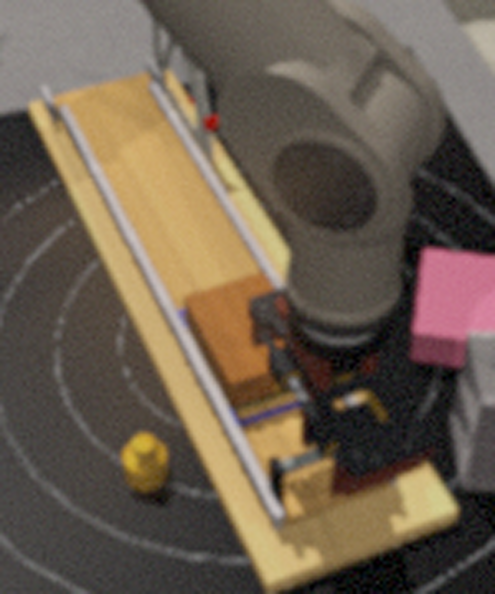

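Fingers straddle the bar (side crop about (320,465)). Closing.

```bash
python3 -m jog '[[[0,0,0],[0,0,0]],[[0,0,0],[0,0,0]],[[0,0,0],[0,0,0]],[[0,0,0],[0,0,0]],[[0,0,0],[0,0,0]],[[0,0,0],[0,0,0]]]' 0 30
python3 - <<'E'
from h import *
o=env.get_obs();p=o["position"];print(p,o["ft_force"],o["width"])
# arc relative to now: rotate TCP about hinge axis (through H,z=.027, dir x)
ax=np.array([np.cos(YAW),np.sin(YAW),0]); h=np.r_[H,.027]
for a in range(0,21,1):
    if a>17 and a!=17.3: pass
    r=R.from_rotvec(-ax*np.radians(a)); q=h+r.apply(p-h)-p
    print(a,q.round(3),(-ax*np.radians(a)).round(3))
E
```

```text
time_s: 9.95
position: [0.5745, -0.1739, 0.0718]
orientation: [2.138, 0.173, -2.138]
ft_force: [-0.1, 1.4, 2.7]
width: 0.0114
[ 0.57454158 -0.17393588  0.07180978] [-0.13624048  1.44728086  2.69457404] 0.011391673591663393
0 [ 0. -0.  0.] [-0. -0. -0.]
1 [-0.     0.001  0.01 ] [-0.017 -0.003 -0.   ]
2 [-0.     0.002  0.02 ] [-0.035 -0.005 -0.   ]
3 [-0.     0.003  0.03 ] [-0.052 -0.008 -0.   ]
4 [-0.001  0.004  0.04 ] [-0.069 -0.01  -0.   ]
5 [-0.001  0.006  0.049] [-0.086 -0.013 -0.   ]
6 [-0.001  0.008  0.059] [-0.104 -0.016 -0.   ]
7 [-0.001  0.01   0.069] [-0.121 -0.018 -0.   ]
8 [-0.002  0.012  0.079] [-0.138 -0.021 -0.   ]
9 [-0.002  0.014  0.088] [-0.155 -0.023 -0.   ]
10 [-0.002  0.016  0.098] [-0.173 -0.026 -0.   ]
11 [-0.003  0.019  0.108] [-0.19  -0.029 -0.   ]
12 [-0.003  0.022  0.117] [-0.207 -0.031 -0.   ]
13 [-0.004  0.024  0.127] [-0.224 -0.034 -0.   ]
14 [-0.004  0.027  0.136] [-0.242 -0.036 -0.   ]
15 [-0.005  0.031  0.146] [-0.259 -0.039 -0.   ]
16 [-0.005  0.034  0.155] [-0.276 -0.042 -0.   ]
17 [-0.006  0.038  0.164] [-0.293 -0.044 -0.   ]
18 [-0.006  0.041  0.174] [-0.311 -0.047 -0.   ]
19 [-0.007  0.045  0.183] [-0.328 -0.049 -0.   ]
20 [-0.007  0.049  0.192] [-0.345 -0.052 -0.   ]
```

```bash
python3 -m jog '[[[0,0,0.005],[-0.008,-0.001,0]],[[0,0.001,0.01],[-0.017,-0.003,0]],[[0,0.002,0.015],[-0.026,-0.004,0]],[[0,0.002,0.02],[-0.035,-0.005,0]],[[0,0.003,0.025],[-0.043,-0.006,0]],[[0,0.003,0.03],[-0.052,-0.008,0]],[[-0.001,0.004,0.04],[-0.069,-0.01,0]],[[-0.001,0.006,0.049],[-0.086,-0.013,0]],[[-0.001,0.008,0.059],[-0.104,-0.016,0]],[[-0.001,0.01,0.069],[-0.121,-0.018,0]],[[-0.002,0.012,0.079],[-0.138,-0.021,0]],[[-0.002,0.012,0.079],[-0.138,-0.021,0]]]'
python3 m.py 7
```

```text
time_s: 10.95
position: [0.5727, -0.162, 0.1521]
orientation: [2.082, 0.022, -2.059]
ft_force: [0.6, -0.3, -4.2]
width: 0.0112
```

View pics/side_7c.png

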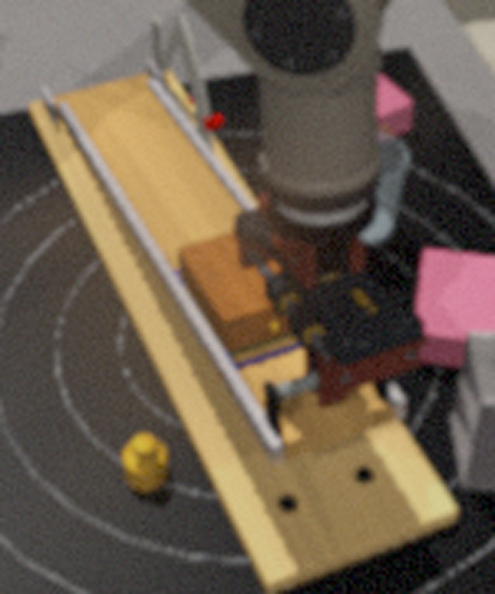

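```bash
python3 -m jog '[[[0,0.001,0.005],[-0.009,-0.001,0]],[[0,0.002,0.01],[-0.017,-0.002,0]],[[0,0.004,0.019],[-0.035,-0.005,0]],[[-0.001,0.007,0.029],[-0.052,-0.008,0]],[[-0.001,0.01,0.038],[-0.069,-0.01,0]],[[-0.002,0.012,0.048],[-0.086,-0.013,0]],[[-0.002,0.015,0.057],[-0.104,-0.015,0]],[[-0.003,0.019,0.067],[-0.121,-0.018,0]],[[-0.003,0.022,0.076],[-0.138,-0.021,0]],[[-0.004,0.025,0.082],[-0.149,-0.022,0]],[[-0.004,0.027,0.087],[-0.159,-0.024,0]],[[-0.004,0.027,0.087],[-0.159,-0.024,0]]]'
python3 -m jog '[[[0,0,0],[0,0,0]],[[0,0,0],[0,0,0]],[[0,0,0],[0,0,0]],[[0,0,0],[0,0,0]]]'
python3 - <<'E'
from h import *
o=env.get_obs();p=o["position"];print(p,o["ft_force"],o["width"])
c,s=np.cos(YAW),np.sin(YAW);v=p[:2]-H;S=s*v[0]-c*v[1];Z=p[2]-.027
print("x",c*v[0]+s*v[1],"r",np.hypot(S,Z),np.hypot(.57,.046),"ang",np.degrees(np.arctan2(Z,S)-np.arctan2(.0448,.5667)))
print("tool tilt",np.degrees(np.arccos(-R.from_rotvec(o["orientation"]).as_matrix()[2,0])))
a=np.arctan2(Z,S)-np.arctan2(.0448,.5667)
for cam,box,k in(("side",(185,130,335,310),3.3),("top",(165,145,375,235),3.8)):
    d=capture(cam)
    sg=[(B(-.048,q,.006,a),B(.048,q,.006,a),(255,255,0)) for q in(.353,.487)]+[(B(x,0,.006,a),B(x,.59,.006,a),(0,255,0)) for x in(-.056,.056)]
    overlay(d,sg,k,box,f"pics/{cam}_8.png")
    overlay(d,[],10,(225,130,275,185) if cam=="side" else (165,155,240,200),f"pics/{cam}_8n.png")
E
```

```text
time_s: 12.05
position: [0.5687, -0.1356, 0.2384]
orientation: [2.01, -0.142, -1.967]
ft_force: [1.5, -1.3, -4.3]
width: 0.0113
time_s: 12.38
position: [0.5687, -0.136, 0.2376]
orientation: [2.011, -0.142, -1.968]
ft_force: [3.0, -0.8, -3.2]
width: 0.0112
[ 0.56869796 -0.13599169  0.23764386] [ 3.03329602 -0.79153241 -3.1524322 ] 0.011156174645438372
x -0.0024654440661408816 r 0.5708446405993165 0.5718531279970408 ang 17.134123830075136
tool tilt 17.229012719858144
```

View pics/side_8.png

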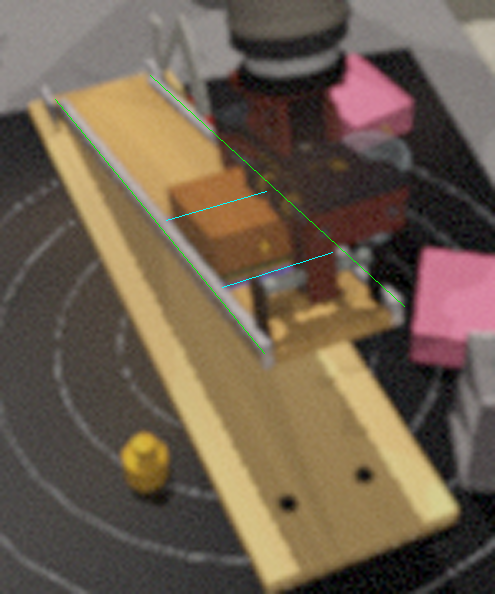

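View pics/side_8n.png

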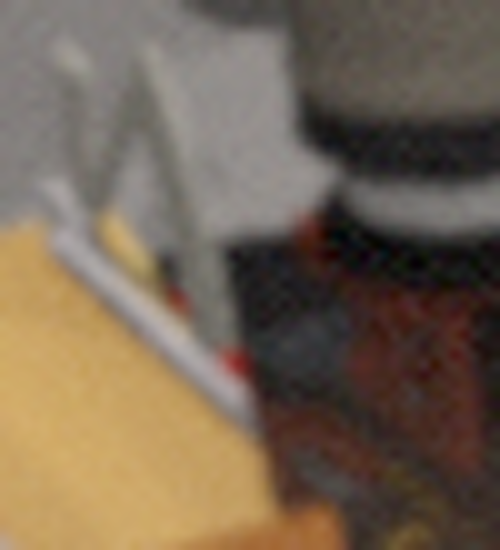

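View pics/top_8.png

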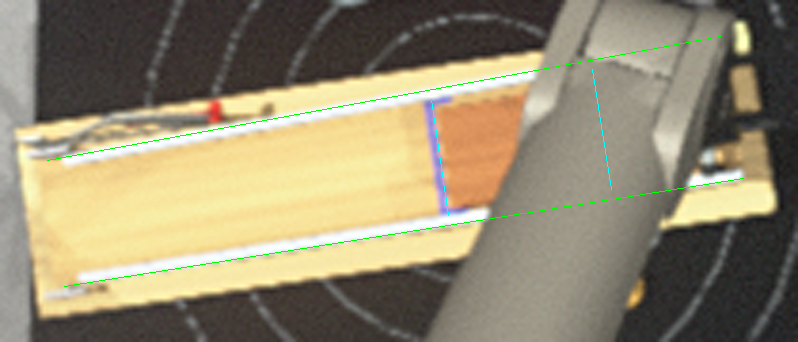

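```bash
python3 - <<'E'
from h import *
a=np.radians(17.15)
for cam,box,k in(("side",(225,170,285,225),10),("top",(265,155,330,210),10)):
    d=capture(cam); s=[]
    for z in(.006,.046):
      for q in(-.055,.055): s.append((B(-.045,.42+q,z,a),B(.035,.42+q,z,a),(0,255,0)))
      for x in(-.045,.035): s.append((B(x,.365,z,a),B(x,.475,z,a),(0,255,0)))
    s+=[(B(-.048,q,.006,a),B(.048,q,.006,a),(255,255,0)) for q in(.353,.487)]
    overlay(d,s,k,box,f"pics/{cam}_9.png")
    for t in("block","start_field","beaker","tube_rack","weight","index_tip","handle_bar"):
        r=[(np.round(q["at"],3),round(q["conf"],2)) for q in nets.place_of(t,cam)]
        print(cam,t,r)
print("model field",B(-.003,.42,.006,a),"handle",B(-.003,.57,.046,a))
o=env.get_obs();print(o["time_s"],o["position"],o["ft_force"])
E
```

```text
side block [(array([0.759, 0.306, 0.003]), 0.85), (array([ 0.549, -0.005,  0.154]), 0.69), (array([0.318, 0.52 , 0.   ]), 0.64), (array([ 0.755, -0.016,  0.007]), 0.61)]
side start_field []
side beaker []
side tube_rack [(array([ 0.719, -0.164,  0.001]), 0.72)]
side weight []
side index_tip []
side handle_bar [(array([ 0.57 , -0.136,  0.236]), 0.74)]
top block [(array([ 0.757, -0.016, -0.001]), 0.97), (array([ 0.317,  0.521, -0.   ]), 0.93), (array([ 0.546, -0.011,  0.157]), 0.84), (array([0.761, 0.308, 0.   ]), 0.68)]
top start_field [(array([ 0.55 , -0.005,  0.154]), 0.7)]
top beaker [(array([0.716, 0.136, 0.   ]), 0.94)]
top tube_rack [(array([ 0.722, -0.164, -0.003]), 0.68)]
top weight []
top index_tip [(array([0.584, 0.25 , 0.076]), 0.55)]
top handle_bar [(array([ 0.571, -0.135,  0.239]), 0.91)]
model field [ 0.54862955 -0.00653383  0.15658042] handle [ 0.56824879 -0.13659787  0.23903301]
13.2833 [ 0.56868257 -0.13578838  0.23789197] [ 3.13642464 -4.25956781 -1.65426127]
```

View pics/side_9.png

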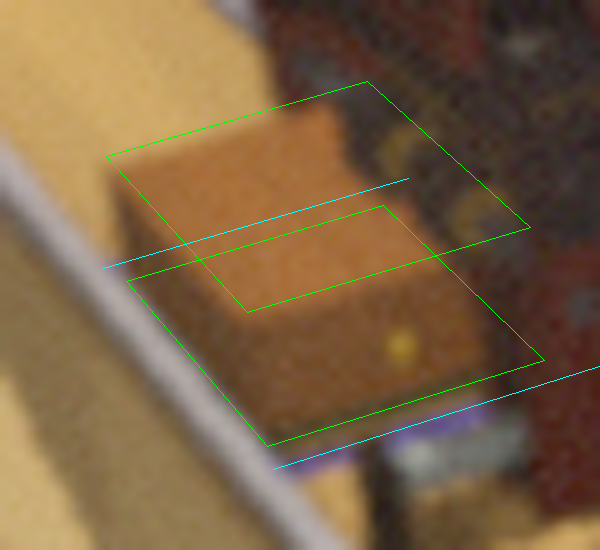

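View pics/top_9.png

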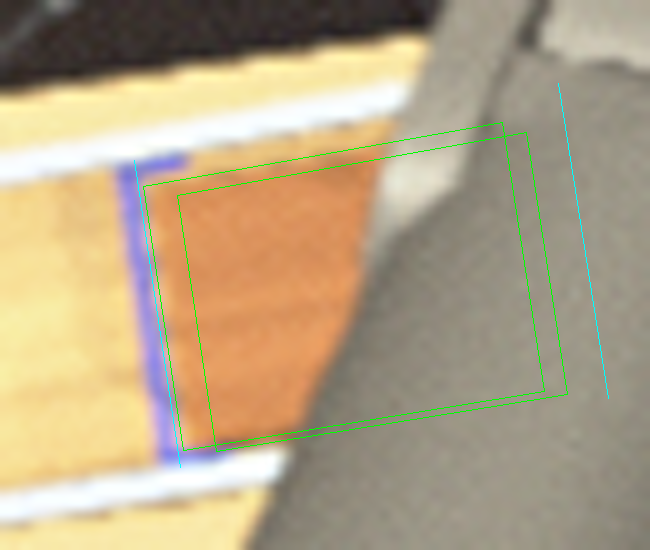

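```bash
python3 - <<'E'
from h import *
a=np.radians(17.15)
d=capture("top"); im=d["pixels"].astype(np.float32)
for z in(.006,.046):
  for x in(-.03,-.015,0,.015):
    ss=np.arange(.335,.40,.003); uv=proj(d,[B(x,s,z,a) for s in ss]).astype(np.float32)
    v=cv2.remap(im,uv[None,:,0],uv[None,:,1],cv2.INTER_CUBIC)[0]
    print(z,x,*[f"{s*1000:.0f}:{int(p[0])},{int(p[1])},{int(p[2])}" for s,p in zip(ss,v)])
overlay(d,[],14,(270,158,315,200),"pics/z.png")
d=capture("side"); overlay(d,[],14,(232,175,280,215),"pics/zs.png")
E
```

```text
0.006 -0.03 335:248,224,150 338:247,221,149 341:250,225,148 344:253,221,161 347:217,183,212 350:161,149,231 353:165,146,190 356:197,148,120 359:218,148,88 362:219,143,85 365:219,147,89 368:221,150,93 371:218,143,87 374:219,145,91 377:218,144,88 380:219,148,91 383:218,146,92 386:221,148,95 389:220,149,93 392:224,147,92 395:216,143,91 398:185,132,92
0.006 -0.015 335:239,205,136 338:237,203,132 341:240,204,129 344:231,194,152 347:184,157,201 350:138,134,226 353:200,166,196 356:234,179,137 359:235,168,103 362:231,158,99 365:230,157,98 368:231,160,102 371:230,159,99 374:228,156,96 377:227,153,96 380:226,150,93 383:228,155,94 386:231,158,100 389:228,156,99 392:229,158,100 395:229,156,98 398:228,155,98
0.006 0 335:244,216,142 338:246,219,142 341:247,218,139 344:241,206,156 347:197,170,199 350:157,145,220 353:196,164,183 356:232,174,124 359:230,162,96 362:227,154,96 365:229,158,100 368:228,155,97 371:228,158,98 374:229,158,99 377:228,156,96 380:227,155,96 383:228,155,97 386:227,154,95 389:227,156,97 392:228,155,99 395:227,154,98 398:228,157,99
0.006 0.015 335:239,204,134 338:238,203,132 341:
[... 1014 characters left out ...]
46 0 335:248,231,159 338:245,224,151 341:246,220,147 344:246,220,146 347:246,219,145 350:247,220,143 353:251,223,146 356:236,197,174 359:173,153,215 362:184,161,208 365:229,182,153 368:234,172,108 371:225,153,92 374:222,147,93 377:223,148,95 380:223,151,97 383:222,151,94 386:222,149,94 389:221,149,92 392:220,147,93 395:222,149,93 398:222,150,94
0.046 0.015 335:247,223,152 338:244,216,145 341:243,213,144 344:242,209,141 347:242,211,139 350:242,208,137 353:239,203,141 356:222,184,176 359:156,144,218 362:164,148,207 365:206,162,147 368:222,159,104 371:224,151,93 374:221,148,91 377:221,150,93 380:223,153,97 383:222,150,97 386:222,149,94 389:222,149,94 392:221,147,94 395:222,148,95 398:220,146,91
```

View pics/z.png

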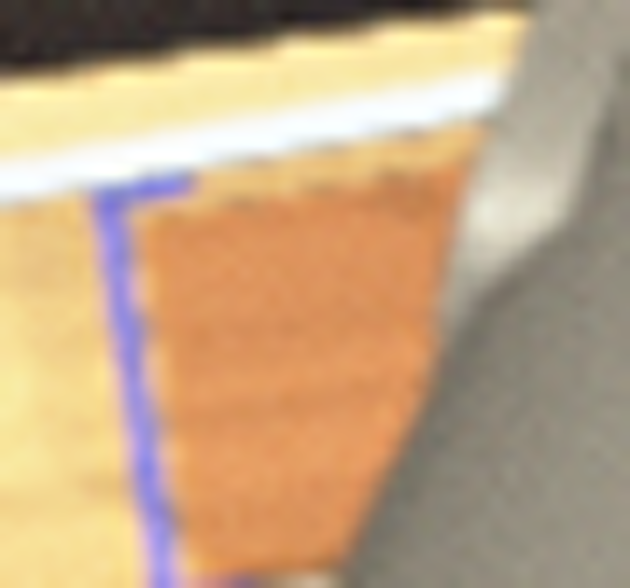

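```bash
python3 - <<'E'
from rig import env,job
o=env.get_obs();print(o["time_s"],o["position"],o["joint_vel"].round(4),o["width"])
print(job.job_done())
E
```

```text
13.3833 [ 0.56869753 -0.13580814  0.23789   ] [-0.0008 -0.0008  0.0011 -0.0012 -0.0032 -0.0004  0.001 ] 0.010962101752982758
the job is handed in; nothing more can be done
None
```

The job is handed in at 13.4 s: the block is between the blue lines and the arm is holding the board by its handle at the angle I measured for the red index.

- **Block:** I pushed it along the flat board from its hinge side. It stopped about 420 mm from the hinge, within about 2 mm of the field's centre. After lifting, its hinge-side edge read about 421 mm in the top picture, so it had not slipped.
- **Board angle:** The gripper holds the handle bar with a 30 N grip, with the fingers stopped at 11 mm. The arm's position puts the board at about 17.1° and the tool tilt at 17.2°. The board's outline at that angle matched the pictures.
- **Red index:** Triangulating the red tip from both cameras gave 17.5°. The network's estimates for the tip ranged from about 16.6° to 19°. A faint red spot nearer the hinge gave 15.5°, which I trusted less. All are within the 2.5° tolerance of the board's angle.
- **Bystanders:** The last network readings put the beaker and tube rack within about 4 mm of where they started. The weight was hidden in those final readings; I last saw it in an earlier picture, in its place.

I could not see the needle clearly enough to read it directly against the index, because of the camera resolution and the gripper hiding part of the view. The angle match rests on the measurements above.

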